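Restock the seasoning caddy

TASK

Restock the seasoning caddy: stand each spare in the empty well straight behind the one of its own kind already in the caddy, set down (not dropped) upright and right down in the well, so that the front ones get used up first. The front ones stay in their wells, and anything on the worktop whose kind is not in the caddy (the dark-lidded jar and the flask) stays standing where it is.

Things in the scene. Friction and masses are not known exactly. Their poses are not given: they have to be found in the camera images.
- caddy: Fixed wooden caddy, 232 (x) by 300 mm (y). Origin: centre of its underside, on the worktop; +x runs from front row to back row (away from the robot, within 0.2 rad). Three white inserts, lane centres at y = -92, 0, +92 mm in changing order, each with round wells at x = -52.5 (front, filled) and +52.5 mm (back, empty). Heights: well floor 8 mm, inserts 44, front and back rails 52, end boards 100.
- front_spice_jar: Slim pale-lidded spice jar that stands in the front well of its lane in the caddy at the start; same make and size as spare_spice_jar, which differs only in place. Origin: centre of its underside, on the well floor. Both wells of this lane are 58 mm wide (7 mm of play all round), 36 mm deep. The empty back well is 105 mm from this one along the caddy's +x. It stays where it is.
- front_mill: Brown wooden mill that stands in the front well of its lane in the caddy at the start; same make and size as spare_mill, which differs only in place. Origin: centre of its underside, on the well floor. Both wells of this lane are 72 mm wide (7 mm of play all round), 36 mm deep. The empty back well is 105 mm from this one along the caddy's +x. It stays where it is.
- front_wide_jar: Wide red-lidded jar that stands in the front well of its lane in the caddy at the start; same make and size as spare_wide_jar, which differs only in place. Origin: centre of its underside, on the well floor. Both wells of this lane are 75 mm wide (7 mm of play all round), 36 mm deep. The empty back well is 105 mm from this one along the caddy's +x. It stays where it is.
- spare_spice_jar: Spare spice jar on the worktop: slim clear jar with a pale grey-white lid, 44 mm wide, 109 mm tall, 0.11 kg, upright. Origin: centre of its underside. Lid 44 mm wide from 88 mm up. Grip it from above round lid and shoulder, about 88 mm up.
- spare_mill: Spare mill on the worktop: brown wooden mill with a waist, 58 mm wide at the foot, 170 mm tall, 0.18 kg, upright. Origin: centre of its underside. Its round head is about 49 mm wide from 123 to 159 mm up, with a 12 mm knob above it; the head does not turn. Grip the head from above, about 143 mm up.
- spare_wide_jar: Spare wide jar on the worktop: clear jar with a broad red screw lid, 99 mm tall, 0.44 kg, upright. Origin: centre of its underside. Body 60 mm wide, lid 65 mm wide from 88 mm up. Grip it from above round the lid, about 85 mm up.
- dark_lid_jar: Another spice jar, round, with a dark brown lid, 41 mm wide, 105 mm tall, upright on the worktop. Its kind is not kept in the caddy: it stays. Origin: centre of its underside.
- flask: Dark grey, straight drinking flask with a black cap, 68 mm wide, 155 mm tall, upright on the worktop. Its kind is not kept in the caddy: it stays. Origin: centre of its underside.
Not all that is in view belongs to the job. Leave any purple or turquoise look-alike of the spare_wide_jar alone.

How it is judged:
At the end, for the whole second after the job is handed in: Each spare stands at rest in the back well behind its kind (underside < 14 mm up, tilt < 0.15 rad, 30-75 mm behind the caddy centre, < 121 mm from its front twin); front ones upright in their wells, moved < 20 mm; dark-lidded jar and flask upright, moved < 30 mm (z of each of spare_spice_jar, front_spice_jar, spare_mill, front_mill, spare_wide_jar, front_wide_jar in the frame of caddy below 0.014 m and angle between each of spare_spice_jar, front_spice_jar, spare_mill, front_mill, spare_wide_jar, front_wide_jar, dark_lid_jar, flask's own z axis and vertical below 0.15 rad and x of spare_spice_jar in the frame of caddy between 0.03 and 0.075 m and horizontal distance between spare_spice_jar and front_spice_jar below 0.121 m and linear speed of each of spare_spice_jar, spare_mill, spare_wide_jar below 0.02 m/s and distance of each of front_spice_jar, front_mill, front_wide_jar from where it was at the start of the episode below 0.02 m and x of spare_mill in the frame of caddy between 0.03 and 0.075 m and horizontal distance between spare_mill and front_mill below 0.121 m and x of spare_wide_jar in the frame of caddy between 0.03 and 0.075 m and horizontal distance between spare_wide_jar and front_wide_jar below 0.121 m and distance of each of dark_lid_jar, flask from where it was at the start of the episode below 0.03 m); the robot touches nothing.
It fails at once if a thing already in the front row is taken out or shoved (moved more than 30 mm) (distance of any of front_spice_jar, front_mill, front_wide_jar from where it was at the start of the episode above 0.03 m).
It fails at once if the dark-lidded jar or the flask is taken, shoved more than 50 mm or knocked over (distance of any of dark_lid_jar, flask from where it was at the start of the episode above 0.05 m or angle between any of dark_lid_jar, flask's own z axis and vertical above 0.6 rad).
It fails at once if a spare is dropped or thrown (faster than 0.8 m/s while the fingers do not hold it) ((contact force between spare_spice_jar and the fingers below 0.05 N and linear speed of spare_spice_jar above 0.8 m/s) or (contact force between spare_mill and the fingers below 0.05 N and linear speed of spare_mill above 0.8 m/s) or (contact force between spare_wide_jar and the fingers below 0.05 N and linear speed of spare_wide_jar above 0.8 m/s)).
It also fails if it takes over 83 s, if anything falls off the work surface, if the arm or the gripper's body presses on something with over 40 N, if the wrist force passes 120 N, or if a joint passes its speed limit or range.

ROBOT

A 7-joint arm with a two-finger parallel gripper is mounted at the origin on a cart in front of the work surface, level with it; the furniture and walls round the work are solid. World frame = base frame: x ahead of the robot, y to its left, z up, the work surface at z = 0. Lengths are in m, angles in rad, forces in N, time in s.
With the tool pointing down it reaches from about 0.4 to 0.85 m from the base axis. Payload 4.5 kg.
Tool frame: the origin (TCP) lies midway between the tips of the shut fingers; the grasp point (between the pads) lies 19 mm behind it; z points along the fingers, y is the line along which they close (so a half turn about z gives the same grasp; the last joint's range is limited). The gripper opens to 88 mm and grips with 3 to 60 N. Pads are 18 mm wide; open, the fingers measure 123 mm over their backs; the gripper's body (75 mm by 187 mm) begins 45 mm behind the grasp point.
Start: joints at [1.356, 0.689, -0.195, 1.565, 0.157, 0.902, -0.215], TCP at [0.154, -0.606, 0.239] pointing down, gripper open.
Joint ranges: [-3.01, 3.01], [-0.46, 2.08], [-1.47, 1.51], [0.13, 2.56], [-1, 4.14], [0.04, 2.09], [-2.66, 2.66]. Speed limits (rad/s): [2.57, 2.57, 3.14, 3.14, 3.14, 3.14, 3.14].

INTERFACE

Orientations are given as a unit quaternion [x, y, z, w].
In Python, from plant import * gives the robot as it stands.
- The arm moves only by the tool send_rows, never from a script. Its argument "targets" is a list of rows, each a list of 2 entries, a list of its own where there are three numbers: the shift along the tool's x, y, z in units of 0.3 m (1.0 is 0.3 m), then the turn, a rotation vector about the tool's x, y, z in units of pi rad (1.0 is pi rad). A call has 1 to 12 rows; each row is the pose to reach, as a shift and turn from the pose commanded when the call began, along the tool's axes at that moment, turning the shorter way round; what a row does not reach only later rows make up. A row lasts 1/8 s, in which the tool goes at most 62.5 mm and 10.7 degrees, less where a joint would pass 70% of its speed; a pose out of reach is approached as far as the arm can. A call with a number of a shift or a turn outside -1 to 1 is refused whole. A call with a gripper value outside its range is refused whole. "fingers" is the opening, from 0 (shut) to 1 (fully open), set as the call begins (left out, the last holds). The fingers move at their own pace and stop on an object; "newtons" is the grip in N (left out, the last holds). Time passes only in rows, so rows that repeat a pose let the fingers close. It gives the time, the measured TCP pose, the force, the opening and the grip force at its end, in the units of the state.
- get_state(): the state, without advancing time (a new reading comes with each control period).
- snapshot(name): name is "side" or "top" or "wrist"; returns a dict with "img" (384x512x3 uint8, blue, green, red), "fx", "fy", "cx", "cy" (pixels), "cam_to_world" (4x4, takes a point from camera to world coordinates); the wrist camera has in their place "T_tool_cam" (4x4, takes a point from camera to tool coordinates, whose origin is the TCP and whose axes are the flange's). Camera axes: x right, y down, z forward; pixel columns grow to the right and rows downward; lengths in m; the calibration is good to about 2 mm. A picture is of the moment at which its call begins: read the wrist's pose just before it. There is no depth.
- finish_job(): hands the job in; it is judged then, once.
The state is a dict: "clock": time; "q": joint angles; "qd": joint speeds; "joint_torque": joint torques, N m; "tool_pos": TCP position; "eef_rot": TCP orientation; "contact_force": force on the tool from outside, world axes, zero at the start; "moment": the same for the moment, N m; "opening": opening from 0.0 (shut) to 1.0 (fully open); "finger_force": force on a finger pad.
Only numpy, scipy, OpenCV 4.12 (cv2) and the standard library are available. Lean on these libraries where they do the work, as an engineer would, in place of code of your own. Each camera call takes 0.05 s, during which the arm holds its last target. There are 200 camera calls.

## Working session

There is one attempt and no reset: what is moved stays moved. The work goes in short steps, Python scripts to look and compute and a tool call to move; the robot and the scene stay as the last step left them, time stands still between calls to the robot, and variables do not carry over. Pictures are saved under pics/ and viewed, at most 14 in all, crops included, and the job is handed in when it is done.

Besides the shell and the picture viewer there is one more tool, called after "Call:" in YAML: its name, and indented under it one key for each argument. send_rows: Moves the arm, as the interface text tells. Its arguments: {"type":"object","properties":{"targets":{"type":"array"},"fingers":{"type":"number"},"newtons":{"type":"number"}},"required":["targets"]}

```bash
ls; mkdir -p pics
python3 - <<'E'
from plant import *
import cv2,numpy as np
s=get_state(); print({k:np.round(v,3).tolist() for k,v in s.items()})
for n in ("top","side"):
    d=snapshot(n); cv2.imwrite(f"pics/{n}0.png",d["img"])
    np.savez(f"{n}0.npz",**d); print(n,d["fx"],d["fy"],d["cx"],d["cy"],np.round(d["cam_to_world"],4).tolist())
E
```

```text
pics
{'clock': 0.0, 'q': [1.356, 0.69, -0.194, 1.566, 0.157, 0.903, -0.215], 'qd': [-0.0, 0.0, -0.001, -0.001, -0.001, -0.001, -0.001], 'joint_torque': [0.001, -52.755, -1.267, -15.343, -0.053, 0.007, 0.0], 'tool_pos': [0.154, -0.605, 0.238], 'eef_rot': [0.992, 0.124, -0.0, -0.001], 'contact_force': [0.506, 0.674, 0.256], 'moment': [-0.009, -0.015, 0.002], 'finger_force': 0.0, 'opening': 1.0}
top 452.2177149929106 452.2177149929106 263.481398335874 198.07530850581895 [[-0.0141, -0.9894, 0.1445, 0.3098], [-0.9998, 0.0162, 0.0137, -0.0329], [-0.0159, -0.1443, -0.9894, 1.4186], [0.0, 0.0, 0.0, 1.0]]
side 361.28483235092176 361.28483235092176 254.41074235186005 191.44599204880788 [[0.9832, -0.1211, 0.1368, 0.3597], [-0.1822, -0.5978, 0.7806, -0.694], [-0.0127, -0.7924, -0.6098, 0.5807], [0.0, 0.0, 0.0, 1.0]]
```

View pics/top0.png

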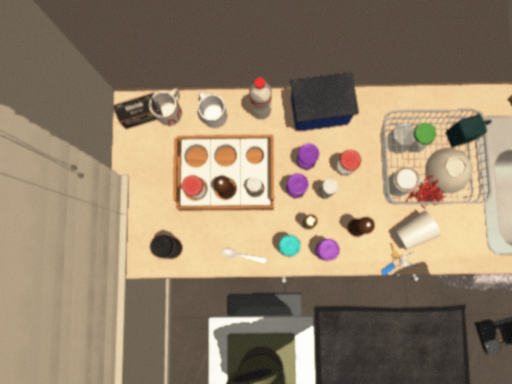

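View pics/side0.png

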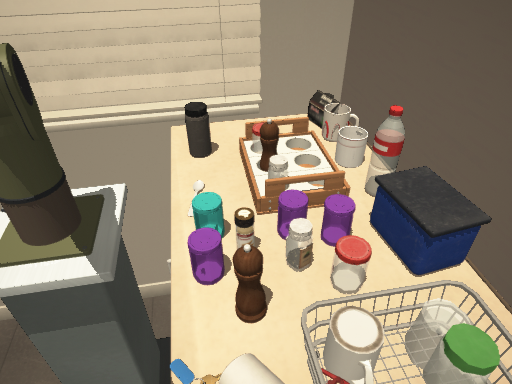

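Top view: the caddy is at about (225,172), with lanes from left to right wide, mill, spice. The spares are the red lid (349,160), pale lid (329,187) and mill (361,226). The dark-lidded jar is at (310,221) and the flask at (166,245). The side view agrees, with purple jars beside the spice spare.

```bash
cat > h.py <<'E'
import numpy as np,cv2
from scipy.spatial.transform import Rotation as R
def ray(d,u,v,T=None):
    T=d["cam_to_world"] if T is None else T
    r=T[:3,:3]@np.array([(u-d["cx"])/d["fx"],(v-d["cy"])/d["fy"],1]); return T[:3,3],r
def plane(d,u,v,z,T=None):
    o,r=ray(d,u,v,T); return (o+r*(z-o[2])/r[2])[:2]
def proj(d,p,T=None):
    T=d["cam_to_world"] if T is None else T
    c=T[:3,:3].T@(np.array(p)-T[:3,3]); return np.array([d["fx"]*c[0]/c[2]+d["cx"],d["fy"]*c[1]/c[2]+d["cy"]])
def blobs(mask,box,mn=15):
    x0,y0,x1,y1=box; m=np.zeros_like(mask); m[y0:y1,x0:x1]=mask[y0:y1,x0:x1]
    n,l,s,c=cv2.connectedComponentsWithStats(m.astype(np.uint8)); return [(c[i].round(1).tolist(),s[i].tolist()) for i in range(1,n) if s[i][4]>=mn]
E
python3 - <<'E'
from h import *
d=dict(np.load("top0.npz")); im=d["img"]; hsv=cv2.cvtColor(im,cv2.COLOR_BGR2HSV); H,S,V=cv2.split(hsv)
red=((H<8)|(H>172))&(S>130)&(V>120)
print("red",blobs(red,(170,130,380,215)))
print("pale",blobs((S<50)&(V>150),(315,170,345,200)))
print("dark mill",blobs((V<90),(340,205,380,245)))
print("darkjar",blobs((V<90),(298,205,322,235)))
print("insert",blobs((S<45)&(V>150),(175,130,275,215)))
print("wells",blobs((S>90)&(H>5)&(H<25),(183,143,270,170)))
z=cv2.resize(im[125:260,160:385],None,fx=3.5,fy=3.5,interpolation=cv2.INTER_CUBIC); cv2.imwrite("pics/crop0.png",z)
E
```

```text
red [([350.0, 159.6], [340, 150, 21, 20, 333]), ([192.1, 185.4], [181, 176, 22, 20, 323])]
pale [([342.0, 171.1], [339, 170, 6, 4, 17]), ([329.9, 186.1], [323, 180, 14, 14, 143])]
dark mill [([356.5, 226.1], [347, 218, 22, 17, 245])]
darkjar [([303.7, 223.4], [302, 220, 5, 7, 18])]
insert [([229.1, 171.8], [181, 139, 89, 66, 2906])]
wells [([269.0, 150.0], [269, 143, 1, 15, 15]), ([196.1, 156.3], [186, 146, 21, 21, 358]), ([225.3, 155.9], [215, 146, 21, 20, 332]), ([254.3, 155.4], [246, 148, 17, 16, 209])]
```

View pics/crop0.png

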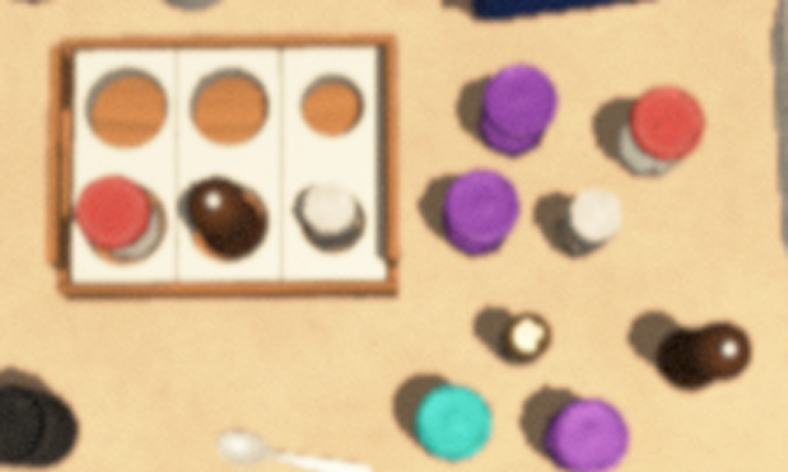

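Crop: the back wells are at (127,107), (230,106) and (332,105) in crop pixels. The mill head is at (722,350), the spice lid at (597,213) and the red lid at (667,122).

Run:
```python
from h import *
d=dict(np.load("top0.npz")); e=dict(np.load("side0.npz"))
P=lambda u,v,z:plane(d,160+u/3.5-.36,125+v/3.5-.36,z).round(4)
for n,u,v,z in [("wW",127,107,.044),("wM",230,106,.044),("wS",332,105,.044),("wide",667,121,.097),("spice",597,213,.108),("mill",722,350,.141),("millknob",730,348,.168),("fW",115,212,.105),("fS",328,208,.116),("dark",529,335,.105),("purpA",521,100,.1),("purpB",482,209,.1),("purpC",588,433,.1)]:
    print(n,P(u,v,z),"side px",proj(e,[*P(u,v,z),z]).round(1))
H,S,V=cv2.split(cv2.cvtColor(e["img"],cv2.COLOR_BGR2HSV))
print(blobs(((H<8)|(H>172))&(S>130)&(V>100),(325,230,380,275)))
```

```text
wW [0.6493 0.1952] side px [298.5 143.3]
wM [0.6486 0.1032] side px [307.6 159.9]
wS [0.6479 0.0122] side px [318.  178.9]
wide [ 0.6157 -0.2749] side px [354.2 247.4]
spice [ 0.5353 -0.2111] side px [301.9 225.3]
mill [ 0.416  -0.3031] side px [248.  258.6]
millknob [ 0.4152 -0.3038] side px [247.2 247.2]
fW [0.5436 0.1946] side px [263.3 128.2]
fS [0.542  0.0142] side px [278.  159.1]
dark [ 0.4339 -0.1514] side px [244.5 213.2]
purpA [ 0.6356 -0.1509] side px [339.8 202.4]
purpB [ 0.5418 -0.1154] side px [291.8 197.5]
purpC [ 0.3524 -0.1982] side px [205.8 236.9]
[([352.8, 249.7], [335, 235, 37, 30, 802])]
```

Call:
send_rows:
  targets:
    - [[0.14, -0.1, -0.02], [0, 0, -0.05]]
    - [[0.28, -0.2, -0.04], [0, 0, -0.1]]
    - [[0.42, -0.3, -0.05], [0, 0, -0.15]]
    - [[0.56, -0.39, -0.05], [0, 0, -0.2]]
    - [[0.7, -0.48, -0.05], [0, 0, -0.25]]
    - [[0.84, -0.58, -0.05], [0, 0, -0.3]]
    - [[0.94, -0.65, -0.05], [0, 0, -0.36]]
    - [[0.985, -0.68, -0.05], [0, 0, -0.42]]
    - [[0.985, -0.68, -0.05], [0, 0, -0.42]]
    - [[0.985, -0.68, -0.05], [0, 0, -0.42]]
  fingers: 1
  newtons: 20

```text
clock: 1.35
tool_pos: [0.3891, -0.3362, 0.2534]
eef_rot: [0.71, 0.705, -0.001, -0.0]
contact_force: [-0.4, 0.0, 0.7]
opening: 1.005
finger_force: 0.0
```

```bash
cat >> h.py <<'E'
def wrist(tag):
    from plant import get_state,snapshot
    s=get_state(); d=snapshot("wrist"); T=np.eye(4); T[:3,:3]=R.from_quat(s["eef_rot"]).as_matrix(); T[:3,3]=s["tool_pos"]
    d["cam_to_world"]=T@d["T_tool_cam"]; cv2.imwrite(f"pics/{tag}.png",d["img"]); np.savez(tag+".npz",**d)
    print(np.round(s["clock"],2),np.round(s["tool_pos"],4),np.round(s["eef_rot"],4),np.round(s["q"],2)); return d
E
python3 - <<'E'
from h import *
d=wrist("w1"); print(np.round(d["cam_to_world"],3).tolist())
for p in [(.416,-.303,.141),(.416,-.303,.17),(.5353,-.2111,.109),(.6157,-.2749,.099)]: print(proj(d,p).round(1))
E
```

```text
1.35 [ 0.3891 -0.3362  0.2534] [ 7.096e-01  7.046e-01 -5.000e-04 -3.000e-04] [ 0.98  0.57 -0.56  1.87  0.4   0.82  0.2 ]
[[1.0, -0.006, -0.005, 0.391], [-0.007, -0.962, -0.272, -0.267], [-0.003, 0.272, -0.962, 0.399], [0.0, 0.0, 0.0, 1.0]]
[290.9 147. ]
[294.7 152.6]
[433.   30.3]
[505.3 108.5]
```

View pics/w1.png

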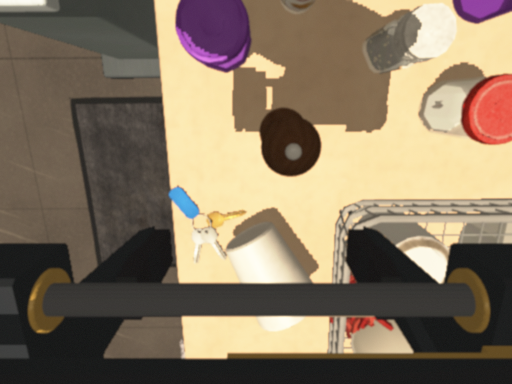

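The wrist view shows the mill head at (291,146), where I predicted (291,147). The spice lid at (430,30) also agrees.

Call:
send_rows:
  targets:
    - [[0.06, 0.05, 0], [0, 0, 0]]
    - [[0.11, 0.09, 0.0], [0, 0, 0]]
    - [[0.11, 0.09, 0.0], [0, 0, 0]]
    - [[0.11, 0.09, 0.1], [0, 0, 0]]
    - [[0.11, 0.09, 0.2], [0, 0, 0]]
    - [[0.11, 0.09, 0.3], [0, 0, 0]]
    - [[0.11, 0.09, 0.38], [0, 0, 0]]
    - [[0.11, 0.09, 0.43], [0, 0, 0]]
    - [[0.11, 0.09, 0.43], [0, 0, 0]]
    - [[0.11, 0.09, 0.43], [0, 0, 0]]

```text
clock: 2.65
tool_pos: [0.4175, -0.3029, 0.1254]
eef_rot: [0.708, 0.706, 0.0, 0.001]
contact_force: [0.2, -0.3, 0.0]
opening: 0.999
finger_force: 0.0
```

Call:
send_rows:
  targets:
    - [[0, 0, 0], [0, 0, 0]]
    - [[0, 0, 0], [0, 0, 0]]
    - [[0, 0, 0], [0, 0, 0]]
    - [[0, 0, 0], [0, 0, 0]]
    - [[0, 0, 0], [0, 0, 0]]
    - [[0, 0, 0], [0, 0, 0]]
  fingers: 0
  newtons: 25

```text
clock: 3.4
tool_pos: [0.4173, -0.3024, 0.1248]
eef_rot: [0.708, 0.706, 0.0, 0.0]
contact_force: [0.3, -0.5, 2.4]
opening: 0.535
finger_force: 24.9
```

Call:
send_rows:
  targets:
    - [[0, 0, -0.05], [0, 0, 0]]
    - [[0, 0, -0.15], [0, 0, 0]]
    - [[0, 0, -0.3], [0, 0, 0]]
    - [[0, 0, -0.44], [0, 0, 0]]
    - [[0, 0.02, -0.54], [0, 0, 0]]
    - [[0.06, 0.08, -0.58], [0, 0, 0]]
    - [[0.18, 0.18, -0.58], [0, 0, 0]]
    - [[0.32, 0.3, -0.58], [0, 0, 0]]
    - [[0.46, 0.42, -0.58], [0, 0, 0]]
    - [[0.58, 0.52, -0.58], [0, 0, 0]]
    - [[0.66, 0.6, -0.58], [0, 0, 0]]
    - [[0.7, 0.64, -0.58], [0, 0, 0]]

```text
clock: 4.9
tool_pos: [0.6103, -0.0906, 0.2992]
eef_rot: [0.707, 0.707, 0.0, -0.0]
contact_force: [-0.4, -0.9, -2.0]
opening: 0.536
finger_force: 24.9
```

Run:
```python
from h import *
d=wrist("w2")
for p in [(.6493,.1952,.044),(.6486,.1032,.044),(.6479,.0122,.044)]: print(proj(d,p).round(1))
```

```text
4.9 [ 0.6103 -0.0906  0.2992] [ 7.070e-01  7.072e-01  5.000e-04 -4.000e-04] [ 0.38  0.66 -0.56  1.5   0.37  1.09 -0.26]
[ 296.1 -115.9]
[292.8 -14.6]
[290.   72.3]
```

View pics/w2.png

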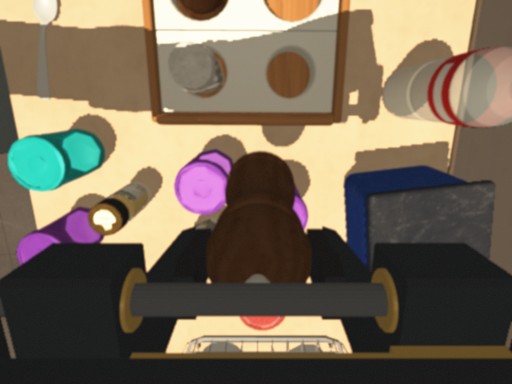

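The spice back well is at (289,74), where I predicted (290,72). The well positions are confirmed to about 1 mm.

Call:
send_rows:
  targets:
    - [[0.08, 0.02, 0], [0, 0, 0]]
    - [[0.2, 0.04, 0], [0, 0, 0]]
    - [[0.35, 0.07, 0], [0, 0, 0]]
    - [[0.49, 0.1, 0], [0, 0, 0]]
    - [[0.59, 0.12, 0], [0, 0, 0]]
    - [[0.635, 0.127, 0], [0, 0, 0]]
    - [[0.645, 0.127, 0], [0, 0, 0]]
    - [[0.645, 0.127, 0], [0, 0, 0]]
    - [[0.645, 0.127, 0.1], [0, 0, 0]]
    - [[0.645, 0.127, 0.2], [0, 0, 0]]
    - [[0.645, 0.127, 0.28], [0, 0, 0]]
    - [[0.645, 0.127, 0.3], [0, 0, 0]]

```text
clock: 6.45
tool_pos: [0.6474, 0.098, 0.2071]
eef_rot: [0.709, 0.705, -0.002, -0.0]
contact_force: [0.3, -0.4, -1.6]
opening: 0.537
finger_force: 25.0
```

Run:
```python
from h import *
from plant import *
s=get_state();print(s["tool_pos"])
d=snapshot("side"); cv2.imwrite("pics/s2.png",cv2.resize(d["img"][90:230,210:390],None,fx=4,fy=4,interpolation=cv2.INTER_CUBIC))
```

```text
[0.64742087 0.09803827 0.20710115]
```

View pics/s2.png

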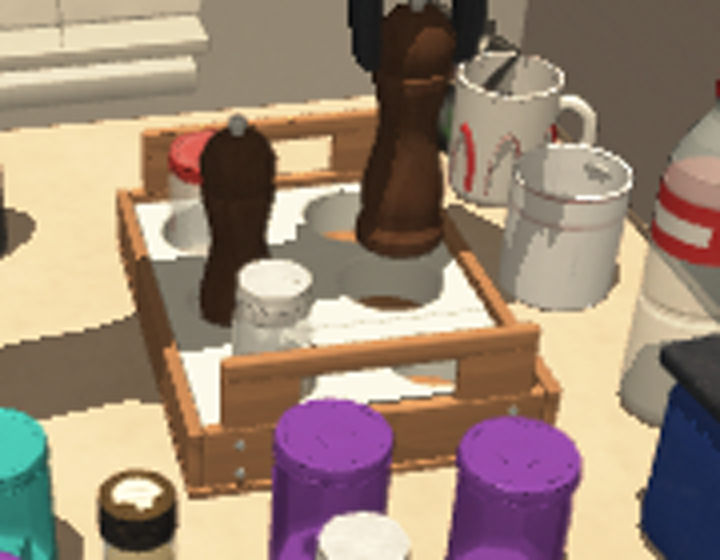

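The mill is upright above its well. I'll correct y by about 5 mm and lower it.

Call:
send_rows:
  targets:
    - [[0.017, 0.003, 0], [0, 0, 0]]
    - [[0.017, 0.003, 0], [0, 0, 0]]
    - [[0.017, 0.003, 0.05], [0, 0, 0]]
    - [[0.017, 0.003, 0.1], [0, 0, 0]]

```text
clock: 7.0
tool_pos: [0.649, 0.1054, 0.1777]
eef_rot: [0.708, 0.706, -0.0, 0.0]
contact_force: [-0.0, 0.4, -0.8]
opening: 0.537
finger_force: 25.0
```

Call:
send_rows:
  targets:
    - [[-0.007, 0, 0.03], [0, 0, 0]]
    - [[-0.007, 0, 0.07], [0, 0, 0]]
    - [[-0.007, 0, 0.11], [0, 0, 0]]
    - [[-0.007, 0, 0.13], [0, 0, 0]]
    - [[-0.007, 0, 0.14], [0, 0, 0]]
    - [[-0.007, 0, 0.145], [0, 0, 0]]
    - [[-0.007, 0, 0.147], [0, 0, 0]]
    - [[-0.007, 0, 0.147], [0, 0, 0]]

```text
clock: 8.0
tool_pos: [0.6493, 0.1036, 0.1349]
eef_rot: [0.708, 0.706, 0.0, 0.0]
contact_force: [0.8, -0.3, -1.1]
opening: 0.536
finger_force: 25.0
```

Call:
send_rows:
  targets:
    - [[0, 0, 0.004], [0, 0, 0]]
    - [[0, 0, 0.007], [0, 0, 0]]
    - [[0, 0, 0.007], [0, 0, 0]]

```text
clock: 8.38
tool_pos: [0.6493, 0.1037, 0.1329]
eef_rot: [0.708, 0.706, 0.0, 0.0]
contact_force: [-0.4, 0.5, 1.5]
opening: 0.539
finger_force: 25.0
```

Call:
send_rows:
  targets:
    - [[0, 0, 0], [0, 0, 0]]
    - [[0, 0, 0], [0, 0, 0]]
    - [[0, 0, 0], [0, 0, 0]]
    - [[0, 0, 0], [0, 0, 0]]
  fingers: 0.85

```text
clock: 8.88
tool_pos: [0.6492, 0.1036, 0.1325]
eef_rot: [0.708, 0.706, -0.0, 0.0]
contact_force: [0.2, -0.1, -0.0]
opening: 0.85
finger_force: 0.0
```

Call:
send_rows:
  targets:
    - [[0, 0, -0.06], [0, 0, 0]]
    - [[0, 0, -0.18], [0, 0, 0]]
    - [[0, 0, -0.3], [0, 0, 0]]
    - [[-0.04, -0.02, -0.37], [0, 0, 0]]
    - [[-0.14, -0.07, -0.39], [0, 0, 0]]
    - [[-0.3, -0.13, -0.39], [0, 0, 0]]
    - [[-0.46, -0.2, -0.39], [0, 0, 0]]
    - [[-0.62, -0.27, -0.39], [0, 0, 0]]
    - [[-0.76, -0.33, -0.39], [0, 0, 0]]
    - [[-0.85, -0.37, -0.39], [0, 0, 0]]
    - [[-0.87, -0.38, -0.39], [0, 0, 0]]
    - [[-0.87, -0.38, -0.39], [0, 0, 0]]
  fingers: 0.9

```text
clock: 10.38
tool_pos: [0.5345, -0.1567, 0.2498]
eef_rot: [0.708, 0.706, 0.0, -0.0]
contact_force: [-0.4, -0.1, 0.2]
opening: 0.9
finger_force: 0.0
```

Run:
```python
from h import *
d=wrist("w3")
for p in [(.5353,-.2111,.109),(.6157,-.2749,.099)]: print(proj(d,p).round(1))
im=d["img"];H,S,V=cv2.split(cv2.cvtColor(im,cv2.COLOR_BGR2HSV))
m=((H<8)|(H>172))&(S>130)&(V>100); print(blobs(m,(0,0,512,250),200))
```

```text
10.38 [ 0.5345 -0.1567  0.2498] [ 7.080e-01  7.062e-01  3.000e-04 -0.000e+00] [ 0.54  0.63 -0.57  1.75  0.42  0.89 -0.21]
[259.  232.9]
[334.8 284.6]
[]
```

View pics/w3.png

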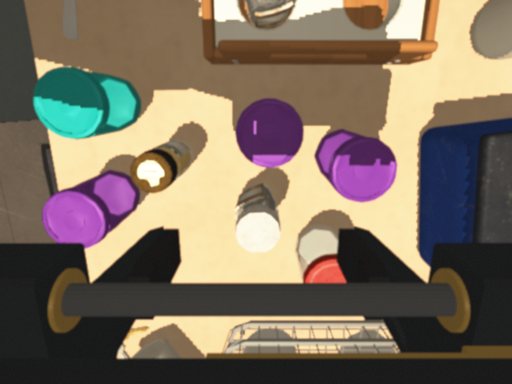

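The spice lid is at (257,231), where I predicted (259,233), so I'm descending on it.

Call:
send_rows:
  targets:
    - [[-0.1, 0, 0], [0, 0, 0]]
    - [[-0.178, 0, 0], [0, 0, 0]]
    - [[-0.178, 0, 0.08], [0, 0, 0]]
    - [[-0.178, 0, 0.2], [0, 0, 0]]
    - [[-0.178, 0, 0.32], [0, 0, 0]]
    - [[-0.178, 0, 0.44], [0, 0, 0]]
    - [[-0.178, 0, 0.54], [0, 0, 0]]
    - [[-0.178, 0, 0.59], [0, 0, 0]]
    - [[-0.178, 0, 0.6], [0, 0, 0]]
    - [[-0.178, 0, 0.6], [0, 0, 0]]
    - [[-0.178, 0, 0.6], [0, 0, 0]]

```text
clock: 11.8
tool_pos: [0.5352, -0.2107, 0.0706]
eef_rot: [0.708, 0.706, 0.001, 0.001]
contact_force: [0.3, -0.3, -0.8]
opening: 0.9
finger_force: 0.0
```

Call:
send_rows:
  targets:
    - [[0, 0, 0], [0, 0, 0]]
    - [[0, 0, 0], [0, 0, 0]]
    - [[0, 0, 0], [0, 0, 0]]
    - [[0, 0, 0], [0, 0, 0]]
    - [[0, 0, 0], [0, 0, 0]]
    - [[0, 0, 0], [0, 0, 0]]
  fingers: 0
  newtons: 20

```text
clock: 12.55
tool_pos: [0.5343, -0.2106, 0.0696]
eef_rot: [0.708, 0.706, -0.0, 0.0]
contact_force: [-0.8, -0.2, 1.4]
opening: 0.55
finger_force: 20.0
```

The opening of 48 mm looks wide for a 44 mm jar, so I'll lift a little and look.

Call:
send_rows:
  targets:
    - [[0, 0, -0.03], [0, 0, 0]]
    - [[0, 0, -0.08], [0, 0, 0]]
    - [[0, 0, -0.11], [0, 0, 0]]
    - [[0, 0, -0.12], [0, 0, 0]]

```text
clock: 13.05
tool_pos: [0.5349, -0.2107, 0.1066]
eef_rot: [0.708, 0.706, 0.0, 0.001]
contact_force: [0.4, 0.7, -1.5]
opening: 0.544
finger_force: 20.0
```

Run:
```python
from h import *
from plant import *
s=get_state();print(s["tool_pos"],s["opening"])
d=snapshot("side"); cv2.imwrite("pics/s3.png",cv2.resize(d["img"][150:290,220:400],None,fx=4,fy=4,interpolation=cv2.INTER_CUBIC))
```

```text
[ 0.53492693 -0.21074741  0.10660882] 0.5442196770631955
```

View pics/s3.png

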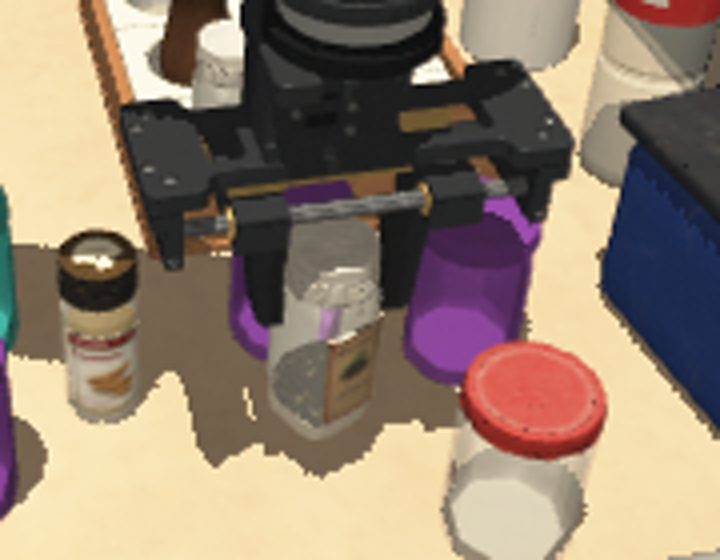

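Run:
```python
from h import *
e=dict(np.load("side0.npz"))
c=lambda p:((proj(e,p)-[220,150]+.36)*4).round(0)
print(c((.535,-.211,.146)),c((.535,-.211,.037)), c((.542,-.211,.146)),c((.528,-.211,.037)))
print(c((.6157,-.2749,.099)),c((.6157,-.2749,0)))
```

```text
[334. 242.] [319. 406.] [349. 240.] [306. 408.]
[539. 388.] [508. 528.]
```

The jar sits a little tilted in the grip, by about 0.1 rad. I'll set it back down, release and regrip a bit higher on the lid.

Call:
send_rows:
  targets:
    - [[0, 0, 0.05], [0, 0, 0]]
    - [[0, 0, 0.09], [0, 0, 0]]
    - [[0, 0, 0.105], [0, 0, 0]]
    - [[0, 0, 0.115], [0, 0, 0]]
    - [[0, 0, 0.119], [0, 0, 0]]
    - [[0, 0, 0.121], [0, 0, 0]]
    - [[0, 0, 0.121], [0, 0, 0]]

```text
clock: 13.98
tool_pos: [0.5344, -0.2106, 0.0696]
eef_rot: [0.708, 0.706, -0.0, 0.0]
contact_force: [-1.7, 0.4, 1.9]
opening: 0.55
finger_force: 20.0
```

Call:
send_rows:
  targets:
    - [[0, 0, 0], [0, 0, 0]]
    - [[0, 0, 0], [0, 0, 0]]
    - [[0, 0, -0.01], [0, 0, 0]]
    - [[0, 0, -0.03], [0, 0, 0]]
    - [[0, 0, -0.03], [0, 0, 0]]
    - [[0, 0, -0.03], [0, 0, 0]]
  fingers: 0.75

```text
clock: 14.72
tool_pos: [0.5345, -0.2106, 0.0783]
eef_rot: [0.708, 0.706, 0.0, 0.0]
contact_force: [0.2, 0.1, -0.4]
opening: 0.748
finger_force: 0.0
```

Call:
send_rows:
  targets:
    - [[0, 0, 0], [0, 0, 0]]
    - [[0, 0, 0], [0, 0, 0]]
    - [[0, 0, 0], [0, 0, 0]]
    - [[0, 0, 0], [0, 0, 0]]
    - [[0, 0, 0], [0, 0, 0]]
  fingers: 0
  newtons: 12

```text
clock: 15.35
tool_pos: [0.5344, -0.2105, 0.0782]
eef_rot: [0.708, 0.706, -0.0, -0.0]
contact_force: [-0.1, -0.6, -0.1]
opening: 0.533
finger_force: 11.7
```

Call:
send_rows:
  targets:
    - [[0, 0, -0.03], [0, 0, 0]]
    - [[0, 0, -0.1], [0, 0, 0]]
    - [[0, 0, -0.2], [0, 0, 0]]
    - [[0, 0, -0.3], [0, 0, 0]]
    - [[0, 0, -0.37], [0, 0, 0]]
    - [[0, 0, -0.4], [0, 0, 0]]
    - [[0, 0, -0.4], [0, 0, 0]]

```text
clock: 16.23
tool_pos: [0.5345, -0.2106, 0.1986]
eef_rot: [0.708, 0.706, 0.0, 0.0]
contact_force: [-0.1, 0.4, -1.2]
opening: 0.536
finger_force: 11.7
```

Run:
```python
from h import *
from plant import *
s=get_state();p=s["tool_pos"];print(p,s["opening"])
d=snapshot("side"); b=p[2]-.0782
c=lambda q:((proj(d,q)-[220,120]+.36)*4).round(0)
print(c((p[0],p[1],b)),c((p[0],p[1],b+.109)))
im=cv2.resize(d["img"][120:260,220:400],None,fx=4,fy=4,interpolation=cv2.INTER_CUBIC)
for z,r in((b,.022),(b+.088,.022)):
    for k in range(0,360,15):
        q=c((p[0]+r*np.cos(np.radians(k)),p[1]+r*np.sin(np.radians(k)),z)); cv2.circle(im,(int(q[0]),int(q[1])),2,(0,255,0),-1)
cv2.imwrite("pics/s4.png",im)
```

```text
[ 0.53452062 -0.21061555  0.19863744] 0.5361993588957692
[329. 403.] [346. 213.]
```

View pics/s4.png

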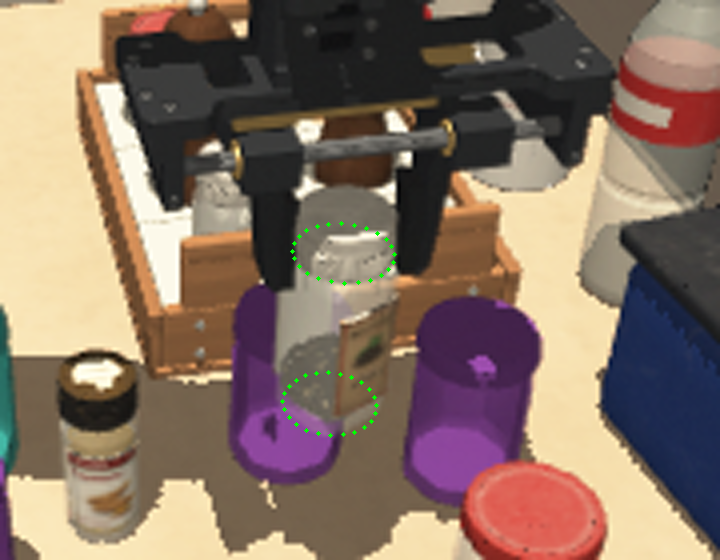

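The green rings (expected upright outline) match the jar. Its body is square with a round lid, so it hangs upright. Carrying on.

Call:
send_rows:
  targets:
    - [[0.02, 0.01, -0.08], [0, 0, 0]]
    - [[0.08, 0.04, -0.14], [0, 0, 0]]
    - [[0.2, 0.1, -0.15], [0, 0, 0]]
    - [[0.34, 0.17, -0.15], [0, 0, 0]]
    - [[0.48, 0.25, -0.15], [0, 0, 0]]
    - [[0.62, 0.32, -0.15], [0, 0, 0]]
    - [[0.71, 0.365, -0.15], [0, 0, 0]]
    - [[0.743, 0.38, -0.15], [0, 0, 0]]
    - [[0.743, 0.38, -0.15], [0, 0, 0]]
    - [[0.743, 0.38, -0.15], [0, 0, 0]]

```text
clock: 17.52
tool_pos: [0.6484, 0.0097, 0.2428]
eef_rot: [0.709, 0.705, -0.001, 0.0]
contact_force: [0.4, 0.4, -0.5]
opening: 0.539
finger_force: 11.7
```

Call:
send_rows:
  targets:
    - [[0, 0, 0.02], [0, 0, 0]]
    - [[0, 0, 0.08], [0, 0, 0]]
    - [[0, 0, 0.16], [0, 0, 0]]
    - [[0, 0, 0.25], [0, 0, 0]]
    - [[0, 0, 0.32], [0, 0, 0]]
    - [[0, 0, 0.35], [0, 0, 0]]
    - [[0, 0, 0.35], [0, 0, 0]]

```text
clock: 18.4
tool_pos: [0.6484, 0.0119, 0.1373]
eef_rot: [0.708, 0.706, -0.001, -0.0]
contact_force: [0.5, 0.9, -0.8]
opening: 0.533
finger_force: 11.7
```

Centred to within about 1 mm. 51 mm to go.

Call:
send_rows:
  targets:
    - [[0, 0, 0.03], [0, 0, 0]]
    - [[0, 0, 0.07], [0, 0, 0]]
    - [[0, 0, 0.11], [0, 0, 0]]
    - [[0, 0, 0.14], [0, 0, 0]]
    - [[0, 0, 0.157], [0, 0, 0]]
    - [[0, 0, 0.162], [0, 0, 0]]
    - [[0, 0, 0.166], [0, 0, 0]]
    - [[0, 0, 0.168], [0, 0, 0]]
    - [[0, 0, 0.168], [0, 0, 0]]

```text
clock: 19.52
tool_pos: [0.6491, 0.0121, 0.088]
eef_rot: [0.708, 0.706, 0.0, 0.0]
contact_force: [0.0, 0.3, -1.4]
opening: 0.534
finger_force: 11.7
```

Call:
send_rows:
  targets:
    - [[0, 0, 0.004], [0, 0, 0]]
    - [[0, 0, 0.006], [0, 0, 0]]
    - [[0, 0, 0.007], [0, 0, 0]]
    - [[0, 0, 0.007], [0, 0, 0]]

```text
clock: 20.02
tool_pos: [0.649, 0.0121, 0.086]
eef_rot: [0.708, 0.706, 0.0, 0.0]
contact_force: [-1.0, -0.2, 2.1]
opening: 0.534
finger_force: 11.9
```

Call:
send_rows:
  targets:
    - [[0, 0, 0], [0, 0, 0]]
    - [[0, 0, 0], [0, 0, 0]]
    - [[0, 0, 0], [0, 0, 0]]
    - [[0, 0, 0], [0, 0, 0]]
  fingers: 0.8

```text
clock: 20.52
tool_pos: [0.6489, 0.0121, 0.0856]
eef_rot: [0.708, 0.706, -0.0, -0.0]
contact_force: [-0.3, -0.2, -0.3]
opening: 0.795
finger_force: 0.0
```

Call:
send_rows:
  targets:
    - [[0, 0, -0.06], [0, 0, 0]]
    - [[0, 0, -0.18], [0, 0, 0]]
    - [[0, 0, -0.32], [0, 0, 0]]
    - [[-0.04, 0, -0.43], [0, 0, 0]]
    - [[-0.14, -0.02, -0.48], [0, 0, 0]]
    - [[-0.3, -0.04, -0.48], [0, 0, 0]]
    - [[-0.47, -0.06, -0.48], [0, 0, 0]]
    - [[-0.62, -0.08, -0.48], [0, 0, 0]]
    - [[-0.72, -0.1, -0.48], [0, 0, 0]]
    - [[-0.76, -0.11, -0.48], [0, 0, 0]]
    - [[-0.76, -0.11, -0.48], [0, 0, 0]]
    - [[-0.76, -0.11, -0.48], [0, 0, 0]]

```text
clock: 22.02
tool_pos: [0.616, -0.2133, 0.2302]
eef_rot: [0.707, 0.707, 0.001, -0.0]
contact_force: [-0.2, -0.2, 0.0]
opening: 0.798
finger_force: 0.0
```

Run:
```python
from h import *
d=wrist("w5")
for p in [(.6157,-.2749,.099)]: print(proj(d,p).round(1))
H,S,V=cv2.split(cv2.cvtColor(d["img"],cv2.COLOR_BGR2HSV))
m=((H<8)|(H>172))&(S>130)&(V>100)
for c,s in blobs(m,(150,0,400,285),200): print(c,s,plane(d,*c,.098))
```

```text
22.02 [ 0.616  -0.2133  0.2302] [ 7.070e-01  7.073e-01  9.000e-04 -2.000e-04] [ 0.55  0.78 -0.55  1.48  0.45  1.01 -0.11]
[257.6 244. ]
[256.2, 242.4] [224, 213, 65, 61, 2887] [ 0.61435113 -0.27368748]
```

View pics/w5.png

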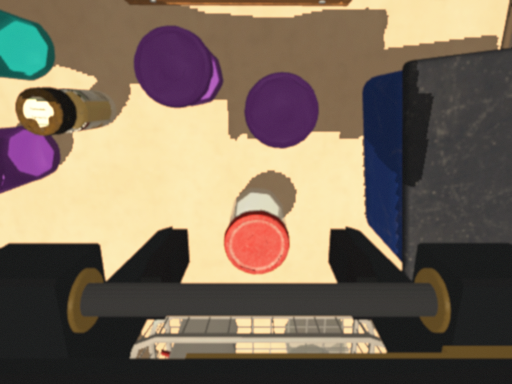

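The red lid is at (256,242), which gives (0.615, -0.274). The surroundings are clear, so I'm descending with fully open fingers.

Call:
send_rows:
  targets:
    - [[-0.1, 0, 0], [0, 0, 0]]
    - [[-0.18, -0.003, 0], [0, 0, 0]]
    - [[-0.203, -0.003, 0], [0, 0, 0]]
    - [[-0.203, -0.003, 0.06], [0, 0, 0]]
    - [[-0.203, -0.003, 0.16], [0, 0, 0]]
    - [[-0.203, -0.003, 0.28], [0, 0, 0]]
    - [[-0.203, -0.003, 0.4], [0, 0, 0]]
    - [[-0.203, -0.003, 0.5], [0, 0, 0]]
    - [[-0.203, -0.003, 0.54], [0, 0, 0]]
    - [[-0.203, -0.003, 0.547], [0, 0, 0]]
    - [[-0.203, -0.003, 0.547], [0, 0, 0]]
    - [[-0.203, -0.003, 0.547], [0, 0, 0]]
  fingers: 1

```text
clock: 23.58
tool_pos: [0.6152, -0.2769, 0.0669]
eef_rot: [0.708, 0.706, 0.001, 0.001]
contact_force: [0.1, -0.2, -0.2]
opening: 1.003
finger_force: 0.0
```

Call:
send_rows:
  targets:
    - [[0, 0, 0], [0, 0, 0]]
    - [[0, 0, 0], [0, 0, 0]]
    - [[0, 0, 0], [0, 0, 0]]
    - [[0, 0, 0], [0, 0, 0]]
    - [[0, 0, 0], [0, 0, 0]]
  fingers: 0
  newtons: 35

```text
clock: 24.2
tool_pos: [0.6143, -0.2768, 0.0658]
eef_rot: [0.708, 0.706, -0.0, 0.0]
contact_force: [-1.3, 0.2, 3.4]
opening: 0.697
finger_force: 34.2
```

Call:
send_rows:
  targets:
    - [[0, 0, -0.03], [0, 0, 0]]
    - [[0, 0, -0.09], [0, 0, 0]]
    - [[0, 0, -0.18], [0, 0, 0]]
    - [[0, 0, -0.3], [0, 0, 0]]
    - [[0, 0, -0.42], [0, 0, 0]]
    - [[0, 0, -0.5], [0, 0, 0]]
    - [[0, 0, -0.53], [0, 0, 0]]
    - [[0, 0, -0.53], [0, 0, 0]]

```text
clock: 25.2
tool_pos: [0.6143, -0.2767, 0.225]
eef_rot: [0.708, 0.706, 0.0, 0.0]
contact_force: [0.4, 0.5, -5.6]
opening: 0.696
finger_force: 34.4
```

Run:
```python
from h import *
from plant import *
s=get_state();p=s["tool_pos"];print(p,s["opening"],s["contact_force"])
d=snapshot("side"); b=p[2]-.0658
x0,y0=240,90
im=cv2.resize(d["img"][y0:y0+150,x0:x0+190],None,fx=4,fy=4,interpolation=cv2.INTER_CUBIC)
for z,r in((b,.03),(b+.088,.0325),(b+.099,.0325)):
    for k in range(0,360,15):
        q=(proj(d,(p[0]+r*np.cos(np.radians(k)),p[1]+.003+r*np.sin(np.radians(k)),z))-[x0,y0]+.36)*4; cv2.circle(im,(int(q[0]),int(q[1])),2,(0,255,0),-1)
cv2.imwrite("pics/s5.png",im)
```

```text
[ 0.6142791  -0.27674866  0.22500004] 0.695681912561049 [ 0.43540317  0.45291532 -5.63279588]
```

View pics/s5.png

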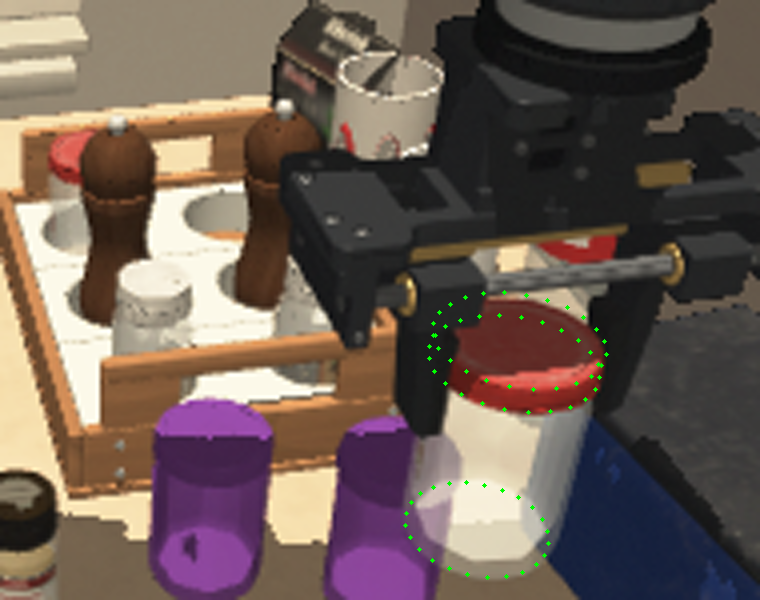

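The wide jar hangs upright, and the mill and spice jar stand in their wells. I'll carry the jar high, over the placed mill.

Call:
send_rows:
  targets:
    - [[0.02, 0, -0.08], [0, 0, 0]]
    - [[0.06, 0.01, -0.17], [0, 0, 0]]
    - [[0.14, 0.02, -0.22], [0, 0, 0]]
    - [[0.26, 0.04, -0.23], [0, 0, 0]]
    - [[0.4, 0.06, -0.23], [0, 0, 0]]
    - [[0.54, 0.08, -0.23], [0, 0, 0]]
    - [[0.68, 0.1, -0.23], [0, 0, 0]]
    - [[0.8, 0.116, -0.23], [0, 0, 0]]
    - [[0.88, 0.116, -0.23], [0, 0, 0]]
    - [[0.9, 0.116, -0.23], [0, 0, 0]]
    - [[0.9, 0.116, -0.23], [0, 0, 0]]

```text
clock: 26.62
tool_pos: [0.6496, -0.008, 0.2933]
eef_rot: [0.708, 0.706, -0.001, 0.0]
contact_force: [0.3, -0.8, -4.4]
opening: 0.692
finger_force: 34.4
```

Call:
send_rows:
  targets:
    - [[0.04, 0, 0], [0, 0, 0]]
    - [[0.14, 0, 0], [0, 0, 0]]
    - [[0.27, 0, 0], [0, 0, 0]]
    - [[0.4, 0, 0], [0, 0, 0]]
    - [[0.53, 0, 0], [0, 0, 0]]
    - [[0.62, 0, 0], [0, 0, 0]]
    - [[0.662, 0, 0], [0, 0, 0]]
    - [[0.662, 0, 0], [0, 0, 0]]
    - [[0.662, 0, 0], [0, 0, 0]]
    - [[0.662, 0, 0], [0, 0, 0]]

```text
clock: 27.88
tool_pos: [0.6508, 0.1898, 0.2936]
eef_rot: [0.709, 0.705, -0.0, 0.001]
contact_force: [-0.3, 0.1, -4.7]
opening: 0.696
finger_force: 34.5
```

Call:
send_rows:
  targets:
    - [[0, 0, 0.04], [0, 0, 0]]
    - [[0, 0, 0.14], [0, 0, 0]]
    - [[0, 0, 0.26], [0, 0, 0]]
    - [[0, 0, 0.37], [0, 0, 0]]
    - [[0, 0, 0.45], [0, 0, 0]]
    - [[0, 0, 0.48], [0, 0, 0]]
    - [[0, 0, 0.48], [0, 0, 0]]
    - [[0, 0, 0.48], [0, 0, 0]]

```text
clock: 28.88
tool_pos: [0.6511, 0.1922, 0.1508]
eef_rot: [0.708, 0.706, 0.001, 0.0]
contact_force: [0.4, 0.3, -4.7]
opening: 0.696
finger_force: 34.5
```

Run:
```python
from h import *
d=wrist("w6")
d=__import__("plant").snapshot("side"); cv2.imwrite("pics/s6.png",cv2.resize(d["img"][80:220,220:400],None,fx=4,fy=4,interpolation=cv2.INTER_CUBIC))
```

```text
28.88 [0.6511 0.1922 0.1508] [7.081e-01 7.061e-01 1.100e-03 4.000e-04] [-0.11  0.9  -0.49  1.46  0.49  0.91 -0.75]
```

View pics/s6.png

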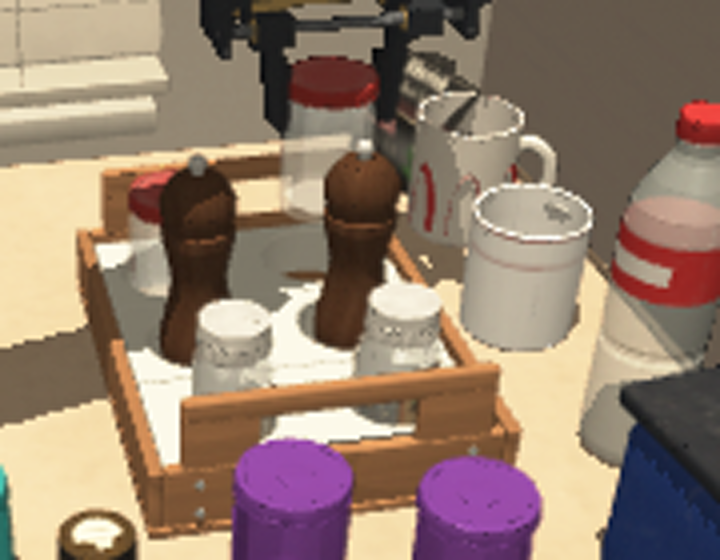

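The view shows the jar above the far back well. Before lowering, I'll check that the gripper body clears the mugs behind the caddy.

Run:
```python
from h import *
d=dict(np.load("top0.npz"))
for n,u,v in [("mug1 near",166,124),("mug1 c",165,107),("mug2 near",212,126),("handle",200,97),("mug1 handle",179,96)]: print(n,plane(d,u,v,.09).round(3),plane(d,u,v,.0).round(3))
```

```text
mug1 near [0.737 0.28 ] [0.766 0.301]
mug1 c [0.791 0.284] [0.824 0.305]
mug2 near [0.728 0.139] [0.757 0.151]
handle [0.821 0.176] [0.856 0.191]
mug1 handle [0.826 0.241] [0.861 0.26 ]
```

The mugs are about 90 mm tall and the gripper body stays above 138 mm, so it's clear.

Call:
send_rows:
  targets:
    - [[0, -0.005, 0.03], [0, 0, 0]]
    - [[0, -0.005, 0.08], [0, 0, 0]]
    - [[0, -0.005, 0.13], [0, 0, 0]]
    - [[0, -0.005, 0.18], [0, 0, 0]]
    - [[0, -0.005, 0.22], [0, 0, 0]]
    - [[0, -0.005, 0.24], [0, 0, 0]]
    - [[0, -0.005, 0.246], [0, 0, 0]]
    - [[0, -0.005, 0.25], [0, 0, 0]]
    - [[0, -0.005, 0.25], [0, 0, 0]]

```text
clock: 30.1
tool_pos: [0.6491, 0.1919, 0.075]
eef_rot: [0.708, 0.706, 0.0, 0.0]
contact_force: [-0.7, 0.3, -4.1]
opening: 0.695
finger_force: 34.5
```

Call:
send_rows:
  targets:
    - [[0, 0, 0.003], [0, 0, 0]]
    - [[0, 0, 0.006], [0, 0, 0]]
    - [[0, 0, 0.008], [0, 0, 0]]
    - [[0, 0, 0.008], [0, 0, 0]]

```text
clock: 30.6
tool_pos: [0.6491, 0.1919, 0.0738]
eef_rot: [0.708, 0.706, 0.0, 0.0]
contact_force: [-2.8, -2.2, 6.2]
opening: 0.692
finger_force: 34.2
```

Call:
send_rows:
  targets:
    - [[0, 0, 0], [0, 0, 0]]
    - [[0, 0, 0], [0, 0, 0]]
    - [[0, 0, 0], [0, 0, 0]]
    - [[0, 0, 0], [0, 0, 0]]
  fingers: 0.9

```text
clock: 31.1
tool_pos: [0.6489, 0.1918, 0.0721]
eef_rot: [0.708, 0.706, 0.0, 0.0]
contact_force: [0.2, -0.5, -1.1]
opening: 0.901
finger_force: 0.0
```

Call:
send_rows:
  targets:
    - [[0, 0, -0.03], [0, 0, 0]]
    - [[0, 0, -0.1], [0, 0, 0]]
    - [[0, 0, -0.2], [0, 0, 0]]
    - [[0, 0, -0.33], [0, 0, 0]]
    - [[0, 0, -0.46], [0, 0, 0]]
    - [[0, 0, -0.58], [0, 0, 0]]
    - [[-0.1, -0.15, -0.68], [0, 0, 0]]
    - [[-0.2, -0.3, -0.72], [0, 0, 0]]
    - [[-0.3, -0.45, -0.72], [0, 0, 0]]
    - [[-0.4, -0.6, -0.72], [0, 0, 0]]
    - [[-0.5, -0.7, -0.72], [0, 0, 0]]
    - [[-0.5, -0.7, -0.72], [0, 0, 0]]

```text
clock: 32.6
tool_pos: [0.4363, 0.0399, 0.2894]
eef_rot: [0.709, 0.705, -0.001, 0.001]
contact_force: [0.9, 0.5, -0.8]
opening: 0.905
finger_force: 0.0
```

Run:
```python
from h import *
from plant import *
t=snapshot("top")["img"]; d=snapshot("side")["img"]
a=cv2.resize(d[80:220,220:400],(540,420),interpolation=cv2.INTER_CUBIC); b=cv2.resize(t[125:265,150:240],(260,404)); b=cv2.copyMakeBorder(b,0,16,0,0,cv2.BORDER_CONSTANT)
cv2.imwrite("pics/end.png",np.hstack([a,b]))
```

```text
(no output)
```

View pics/end.png

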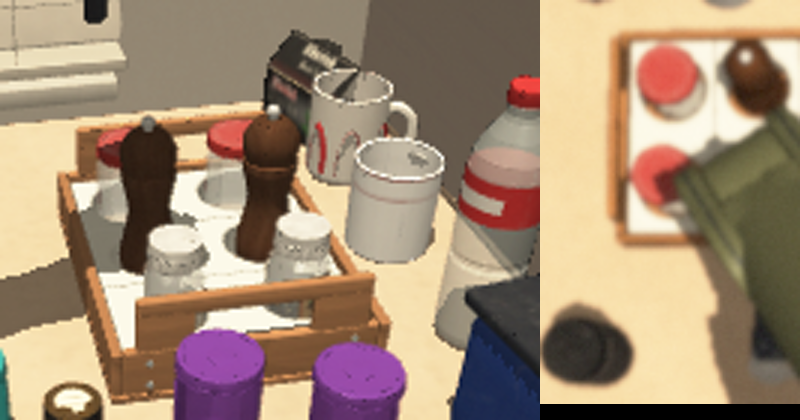

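All three spares stand seated and upright behind their twins. The front row, flask and dark-lidded jar look unmoved, and the robot is clear, so I'm handing in.

Call:
send_rows:
  targets:
    - [[0, 0, 0], [0, 0, 0]]
    - [[0, 0, 0], [0, 0, 0]]

```text
clock: 32.95
tool_pos: [0.4392, 0.0433, 0.2883]
eef_rot: [0.708, 0.707, 0.001, -0.0]
contact_force: [-0.3, -0.3, -1.1]
opening: 0.897
finger_force: 0.0
```

```bash
python3 -c "
from plant import *
print(finish_job())"
```

```text
the job is handed in; nothing more can be done
None
```

I put the spare spice jar, mill and wide jar upright in the back wells behind their twins and handed the job in at about 33 s; the final pictures looked right, but the hand-in returned no verdict.

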